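Put the carabiner and the bell back in their own bays of the hall tidy

ROBOT

A 6-joint arm with a two-finger parallel gripper is mounted at the origin on the work surface. World frame = base frame: x ahead of the robot, y to its left, z up, the work surface at z = 0. Lengths are in m, angles in rad, forces in N, time in s.
With the tool pointing down it reaches from about 0.25 to 0.775 m from the base axis. Payload 4 kg.
Tool frame: the origin (TCP) lies at the very end of the fingers, on their centre line; the grasp point (between the pads) lies 19 mm behind it; z points along the fingers, y is the direction in which the jaws open and shut (so a half turn about z gives the same grasp; the last joint's range is limited). The gripper opens to 94 mm and grips with 3 to 60 N. Pads are 16 mm wide; open, the fingers measure 119 mm over their backs; the gripper's body (75 mm by 177 mm) begins 78 mm behind the grasp point.
Start: joints at [-1.218, 0.087, 1.371, -0, 1.684, -0.103], TCP at [0.242, -0.494, 0.206] pointing down, gripper open.
Joint ranges: [-3.1, 3.1], [-0.76, 2.03], [0.27, 2.55], [-1.08, 4.22], [0.17, 2.65], [-2.57, 2.57]. Speed limits (rad/s): [2.79, 2.79, 3.14, 3.14, 3.14, 3.14].

INTERFACE

Orientations are given as [roll, pitch, yaw] about the fixed x, y, z axes, in that order (R = Rz(yaw) Ry(pitch) Rx(roll)).
In Python, from bench import robot, cams, models gives the robot as it stands.
- The arm moves only by the tool step_arm, never from a script. Its argument "series" is a list of rows, each a list of 5 numbers: the gripper command: -1 is shut, 1 is fully open, values between are in proportion, then the shift along the tool's x, y, z in mm, then the turn about the tool's z in degrees. A call has 1 to 20 rows; each row is the pose to reach, as a shift and turn from the pose commanded when the call began, along the tool's axes at that moment; what a row does not reach only later rows make up. A row lasts 1/8 s, in which the tool goes at most 62.5 mm and 10.7 degrees, less where a joint would pass 70% of its speed; a pose out of reach is approached as far as the arm can. A call with a gripper value outside its range is refused whole. The fingers move at their own pace and stop on an object; the grip force is fixed at half the most. Time passes only in rows, so rows that repeat a pose let the fingers close. It gives the time, the measured TCP pose, the force and the opening at its end, in the units of the state.
- robot.get_obs(): the state, without advancing time (a new reading comes with each control period).
- cams.snapshot(name): name is "scene" or "top"; returns a dict with "pixels" (480x640x3 uint8, red, green, blue), "fov_y" (degrees; the focal length in pixels is half the picture's height over the tangent of half this angle, whatever the lens; pixels are square), "cx", "cy" (the principal point, pixels), "k1" (the pictures are not rectified: a ray, as slopes to the right and down, at radius r is drawn at 1 + k1 r^2 times it, then the intrinsics apply), "R" (3x3) and "t" (3): a world point X has camera coordinates R X + t. Camera axes: x right, y down, z forward; pixel columns grow to the right and rows downward; lengths in m; the calibration is good to about 2 mm. A picture is of the moment at which its call begins. There is no depth.
- robot.close_job(): hands the job in, once; it reports no verdict.
Trained networks look in a picture, given as the dict that the camera call returned (one of the last four; its "shot" number tells which), for a name from the list of things; names that differ only in an ending like _2 or _b are one class to them, and where a whole thing is asked for, a point or a joint stands for the part that bears it (a point fixed in the world has none). Each returns a list of dicts, best first, with "p" (0 to 1); they miss things now and then, are a little off and sometimes report something else, mostly with a low value. They report only what shows in the picture. A call takes as long as a camera call. They do not tell look-alikes from the thing itself.
- models.find_in(picture, label): "position" ([x, y, z] in m, in world coordinates, good to about 4 mm: the middle of the surface that is visible of it).
- models.pinpoint(picture, label): "position" ([x, y, z] in m, in world coordinates, good to about 4 mm: a listed point, or the origin of a listed thing).
The state is a dict: "time": time; "joint_positions": joint angles; "qvel": joint speeds; "joint_torque": joint torques, N m; "tool_pos": TCP position; "ee_rot": TCP orientation; "wrist_force": force on the tool from outside, world axes, zero at the start; "wrist_torque": the same for the moment, N m; "width": finger opening in m.
Only numpy, scipy, OpenCV 4.12 (cv2) and the standard library are available. Lean on these libraries where they do the work, as an engineer would, in place of code of your own. Each camera call takes 0.05 s, during which the arm holds its last target. There are 200 camera calls.

TASK

The blue carabiner and the little steel hand bell have been left out on the hall shelf. Put each one back in the bay of the birch tidy that bears its picture: the carabiner lying flat on the floor of its bay, the bell standing upright on the floor of its own. Set the bell down rather than dropping it, do not let it tip over, and leave everything else where it is.

Things in the scene. Friction and masses are not known exactly. Their poses are not given: they have to be found in the camera images.
- carabiner: loose blue plastic carabiner lying flat, about 35 g: a closed loop 90 mm long (its x), 50 mm wide (y), 12 mm thick (z). Origin: centre of its underside. Its two straight parallel long bars, 9 to 10 mm wide, have flat outer sides 50 mm apart over x = -30 to 30 mm; the gap between them is 31 mm. Either end may point to the picture.
- bell: stainless steel hand bell standing upright, loose, about 160 g, round about its z axis. Origin: centre of its underside. Flared body, 56 mm across at the foot and narrowing to the shoulder 46 mm up; above it a plain round handle 16 mm in diameter, from 46 to 96 mm above the origin; total height 100 mm.
- bay_carabiner: fixed birch bay, one of four in a row 94 mm apart along y, in changing order; its dark picture shows a carabiner (a long rounded ring outline). It is empty. Origin: underside, below the middle of the floor. Floor 4 mm above it, 116 (x) by 82 mm (y), centred on it; walls 4 to 5 mm thick rise to 14 mm. x points to its picture plate (46 x 90 mm, level with the walls, centre at x = 83 mm); z up.
- bay_bell: fixed birch bay, one of four in a row 94 mm apart along y, in changing order; its dark picture shows a hand bell (a flared body whose stem points away from the bay). It is empty. Origin: underside, below the middle of the floor. Floor 4 mm above it, 116 (x) by 82 mm (y), centred on it; walls 4 to 5 mm thick rise to 14 mm. x points to its picture plate (46 x 90 mm, level with the walls, centre at x = 83 mm); z up.
- bay_key: fixed birch bay, one of four in a row 94 mm apart along y, in changing order; its dark picture shows a key (a ring with a toothed stem). A brass key lies in it. Origin: underside, below the middle of the floor. Floor 4 mm above it, 116 (x) by 82 mm (y), centred on it; walls 4 to 5 mm thick rise to 14 mm. x points to its picture plate (46 x 90 mm, level with the walls, centre at x = 83 mm); z up.
- bay_glasses: fixed birch bay, one of four in a row 94 mm apart along y, in changing order; its dark picture shows spectacles (two rings joined by a bridge). It is empty and stays so. Origin: underside, below the middle of the floor. Floor 4 mm above it, 116 (x) by 82 mm (y), centred on it; walls 4 to 5 mm thick rise to 14 mm. x points to its picture plate (46 x 90 mm, level with the walls, centre at x = 83 mm); z up.
- jar: upturned glass jar, 66 mm across and 70 mm high, loose, standing between the carabiner and the bell; a bystander. Origin: centre of its underside.
- key: brass key, 6 mm thick, about 70 mm long, lying in the key bay; a bystander. Origin on its underside.
- tray_key: brass key, 6 mm thick, lying in the slate-grey tray (fixed, 150 x 200 x 22 mm) on the left; a bystander. Origin on its underside.
- brush: shoe brush, 50 x 150 x 45 mm, lying bristles down on the right; a bystander. Origin: centre of its underside.
- padlock: brass padlock standing upright, 40 x 20 x 64 mm, to the left of the tidy; a bystander. Origin: centre of its underside.
Not all that is in view belongs to the job. There is more than one size of the carabiner; the one meant has the size given above.

How it is judged:
By the outcome, as a careful person would: the job done as asked, in the order asked, and still so for the second after the job is handed in, with the robot touching nothing.
It also fails if it takes over 61 s, if anything falls off the work surface, if the arm or the gripper's body presses on something with over 40 N, if the wrist force passes 120 N, or if a joint passes its speed limit or range.

## Working session

There is one attempt and no reset: what is moved stays moved. The work goes in short steps, Python scripts to look and compute and a tool call to move; the robot and the scene stay as the last step left them, time stands still between calls to the robot, and variables do not carry over. Pictures are saved under pics/ and viewed, about 8 in all and at most 12, crops included, and the job is handed in when it is done.

Besides the shell and the picture viewer there is one more tool, called after "Call:" in YAML: its name, and indented under it one key for each argument. step_arm: Moves the arm, as the interface text tells. Its arguments: {"type":"object","properties":{"series":{"type":"array","items":{"type":"array","items":{"type":"number"}}}},"required":["series"]}

```bash
mkdir -p pics; ls
cat > h.py <<'E'
import numpy as np, cv2
from bench import robot, cams, models
def K(p):
    f=240/np.tan(np.radians(p["fov_y"])/2); return f
def unproj(p,u,v,z):
    f=K(p); d=np.array([(u-p["cx"])/f,(v-p["cy"])/f]); s=d.copy()
    for _ in range(30): s=d/(1+p["k1"]*(s@s))
    R=np.array(p["R"]);t=np.array(p["t"]); c=-R.T@t; r=R.T@np.array([s[0],s[1],1])
    return c+r*(z-c[2])/r[2]
def proj(p,X):
    X=np.array(p["R"])@np.array(X)+np.array(p["t"]); s=X[:2]/X[2]; s=s*(1+p["k1"]*(s@s))
    return s*K(p)+[p["cx"],p["cy"]]
def save(p,n): cv2.imwrite(f"pics/{n}.png",cv2.cvtColor(np.asarray(p["pixels"]),cv2.COLOR_RGB2BGR))
E
python3 - <<'E'
from h import *
np.set_printoptions(precision=3,suppress=True)
for n in("top","scene"):
    p=cams.snapshot(n); save(p,n+"0"); print(n,p["fov_y"],p["cx"],p["cy"],p["k1"],-np.array(p["R"]).T@p["t"])
    for l in "carabiner bell bay_carabiner bay_bell bay_key bay_glasses jar padlock".split():
        for r in models.pinpoint(p,l)[:3]: print(l,np.array(r["position"]),round(r["p"],2),proj(p,r["position"]))
E
```

```text
pics
top 44.38471865720917 310.95230336336135 240.0749209480682 -0.013532873407222794 [0.341 0.034 1.393]
carabiner [ 0.294 -0.306  0.   ] 0.98 [455.196 324.35 ]
carabiner [0.691 0.386 0.003] 0.7 [161.131 164.906]
carabiner [ 0.445 -0.266 -0.002] 0.66 [434.963 260.399]
bell [0.447 0.245 0.002] 0.8 [219.833 264.485]
bell [0.636 0.096 0.004] 0.48 [281.553 184.648]
bay_carabiner [0.64  0.001 0.003] 0.8 [320.931 182.205]
bay_bell [ 0.642 -0.094  0.002] 0.6 [360.119 180.467]
bay_key [0.637 0.092 0.005] 0.68 [282.882 184.044]
bay_glasses [ 0.644 -0.185  0.007] 0.73 [398.38 178.22]
jar [ 0.439  0.001 -0.003] 0.55 [323.068 265.464]
padlock [0.687 0.388 0.002] 0.62 [160.347 166.432]
padlock [ 0.44  -0.432  0.001] 0.43 [505.179 260.889]
scene 57.02304614254666 319.6254075795828 247.817555561448 -0.09959718936491672 [0.761 0.584 0.79 ]
carabiner [ 0.439 -0.263  0.002] 0.85 [301.904 179.285]
carabiner [ 0.294 -0.305  0.001] 0.83 [343.133 156.694]
bell [ 0.44   0.245 -0.003] 0.56 [398.844 332.782]
bay_carabiner [0.636 0.    0.004] 0.89 [266.09  275.115]
bay_carabiner [ 0.437 -0.433  0.002] 0.53 [280.081 144.545]
bay_bell [ 0.639 -0.096  0.003] 0.69 [250.825 245.998]
bay_key [0.636 0.094 0.007] 0.98 [281.449 307.262]
bay_glasses [ 0.648 -0.187  0.   ] 0.78 [236.086 222.269]
jar [ 0.439 -0.     0.   ] 0.88 [345.7   247.505]
padlock [0.686 0.39  0.002] 0.93 [317.849 452.221]
```

View pics/top0.png

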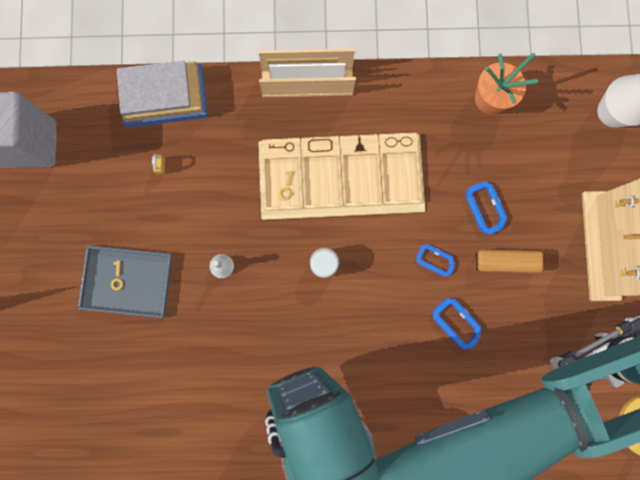

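Run:
```python
import cv2
i=cv2.imread("pics/top0.png"); a=cv2.resize(i[225:345,400:520],(480,480),interpolation=3); b=cv2.resize(i[135:215,260:430],None,fx=4,fy=4,interpolation=3)[:, :]
import numpy as np
o=np.zeros((560,800,3),'u1'); o[:240,:240]=cv2.resize(a,(240,240)); o[240:,:]=0
b=cv2.resize(b,(680,320)); o[240:560,:680]=b; o[:240,240:480]=a[60:300,100:340]; cv2.imwrite("pics/crop0.png",o)
```

```text
(no output)
```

View pics/crop0.png

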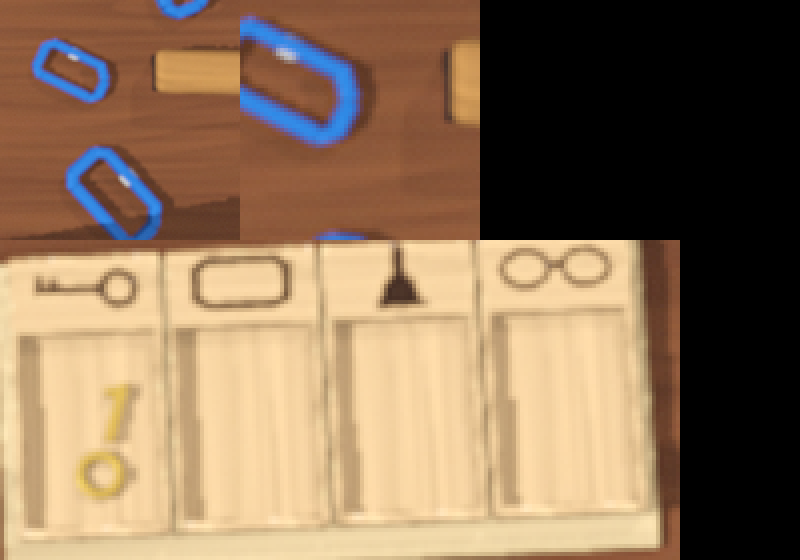

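The top view shows three blue carabiners at (487,208), (436,260) and (457,323), and the bell at (221,266). The jar is at (323,263). In the tidy, left to right, the bays are key, carabiner (321,182), bell (360,180) and glasses. I'll measure the three carabiners, the bay edges and the bell next.

```bash
cat > meas.py <<'E'
from h import *
np.set_printoptions(precision=4,suppress=True)
def rings(p,zt=0.012,amin=40):
    hsv=cv2.cvtColor(np.asarray(p["pixels"]),cv2.COLOR_RGB2HSV)
    m=cv2.inRange(hsv,(100,140,90),(118,255,255)); cs,_=cv2.findContours(m,cv2.RETR_EXTERNAL,cv2.CHAIN_APPROX_NONE)
    for c in cs:
        if cv2.contourArea(c)<amin: continue
        w=np.array([unproj(p,u,v,zt)[:2] for u,v in c[:,0,:]])
        (cx,cy),(a,b),ang=cv2.minAreaRect((w*1000).astype(np.float32))
        if a<b: ang+=90;a,b=b,a
        print("px",c[:,0].mean(0),"ctr",cx,cy,"L,W",a,b,"long axis yaw",ang)
if __name__=="__main__":
    for n in("top","scene"):
        p=cams.snapshot(n); print(n); rings(p)
        q=[models.pinpoint(p,l)[0] for l in("bell","bay_key","bay_carabiner","bay_bell","bay_glasses")]
        for r in q: print(np.array(r["position"]),r["p"])
        if n=="top":
            # overlay model of tidy walls at guess
            im=cv2.resize(cv2.cvtColor(np.asarray(p["pixels"]),cv2.COLOR_RGB2BGR)[125:225,255:430],None,fx=4.5,fy=4.5,interpolation=cv2.INTER_CUBIC)
            cv2.imwrite("pics/tidy.png",im)
    i=cv2.imread("pics/top0.png"); cv2.imwrite("pics/carab.png",cv2.resize(i[170:355,405:515],None,fx=3,fy=3,interpolation=cv2.INTER_CUBIC))
E
python3 meas.py
```

```text
top
px [457.2564 323.2991] ctr 296.75238037109375 -308.8515319824219 L,W 121.394287109375 67.94058227539062 long axis yaw 40.651493072509766
px [435.4468 259.8936] ctr 445.556396484375 -264.87847900390625 L,W 88.97953033447266 49.09607696533203 long axis yaw 61.88752365112305
px [485.9531 207.2422] ctr 567.4097290039062 -391.1690673828125 L,W 120.64984893798828 70.0538330078125 long axis yaw 20.645931243896484
[0.4468 0.2417 0.0023] 0.63
[0.6349 0.0952 0.0045] 0.74
[0.6362 0.0037 0.0022] 0.91
[ 0.6391 -0.0963  0.0039] 0.81
[ 0.6439 -0.1878  0.0045] 0.77
scene
px [300.1571 179.    ] ctr 446.5352478027344 -257.436279296875 L,W 96.99005126953125 49.324989318847656 long axis yaw 62.7076530456543
px [241.7368 163.7474] ctr 566.3025512695312 -385.8062438964844 L,W 125.35191345214844 78.06986236572266 long axis yaw 20.462434768676758
px [342.3529 154.7647] ctr 297.02197265625 -303.898681640625 L,W 132.61676025390625 71.28981018066406 long axis yaw 40.91375732421875Traceback (most recent call last):
  File "meas.py", line 15, in <module>
    q=[models.pinpoint(p,l)[0] for l in("bell","bay_key","bay_carabiner","bay_bell","bay_glasses")]
       ~~~~~~~~~~~~~~~~~~~~^^^
IndexError: list index out of range
```

View pics/tidy.png

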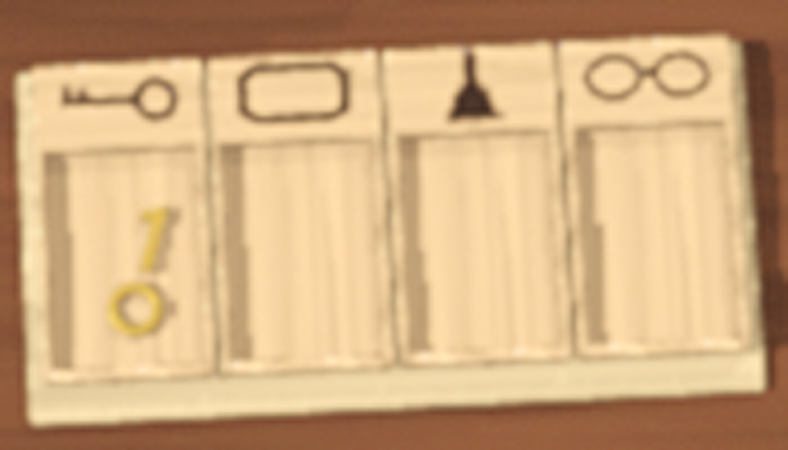

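Only the ring at (436,260) measures about 90 x 50 mm (89 x 49). The others are about 121 x 69, so they are the oversize ones. The tidy has a light strip in front of the bays, so I'll check its height by stereo.

Run:
```python
from h import *
np.set_printoptions(precision=4,suppress=True)
p=cams.snapshot("scene"); save(p,"s1")
im=cv2.cvtColor(np.asarray(p["pixels"]),cv2.COLOR_RGB2BGR)
print(proj(p,[.64,0,.0]))
x0,y0=195,185
c=cv2.resize(im[y0:y0+165,x0:x0+150],None,fx=3.5,fy=3.5,interpolation=cv2.INTER_CUBIC)
t=cams.snapshot("top"); tm=cv2.cvtColor(np.asarray(t["pixels"]),cv2.COLOR_RGB2BGR)
d=cv2.resize(tm[230:290,410:480],None,fx=3.5,fy=3.5,interpolation=cv2.INTER_CUBIC)
o=np.zeros((577,525+245,3),'u1'); o[:c.shape[0],:525]=c[:577]; o[:210,525:]=d; cv2.imwrite("pics/two.png",o)
for z in (.014,.03):
    print(z)
    for u,v in [(207,60),(218,372),(380,50),(398,362),(558,42),(574,355),(18,72),(737,38),(766,390),(30,424)]:
        print((u,v),unproj(t,255+u/4.5-.4,125+v/4.5-.4,z))
for l in("bell","bay_carabiner","bay_bell","bay_key","bay_glasses"):
    for n,q in(("s",p),("t",t)):
        for r in models.pinpoint(q,l)[:1]: print(n,l,np.array(r["position"]),r["p"])
```

```text
[264.5882 276.7923]
0.014
(207, 60) [0.7469 0.0475 0.014 ]
(218, 372) [0.5776 0.0451 0.014 ]
(380, 50) [ 0.7503 -0.0453  0.014 ]
(398, 362) [ 0.5808 -0.05    0.014 ]
(558, 42) [ 0.7527 -0.1408  0.014 ]
(574, 355) [ 0.5825 -0.1431  0.014 ]
(18, 72) [0.7425 0.1487 0.014 ]
(737, 38) [ 0.7529 -0.2368  0.014 ]
(766, 390) [ 0.5616 -0.2438  0.014 ]
(30, 424) [0.552  0.1446 0.014 ]
0.03
(207, 60) [0.7422 0.0473 0.03  ]
(218, 372) [0.5748 0.045  0.03  ]
(380, 50) [ 0.7456 -0.0443  0.03  ]
(398, 362) [ 0.578  -0.0491  0.03  ]
(558, 42) [ 0.7479 -0.1387  0.03  ]
(574, 355) [ 0.5797 -0.1411  0.03  ]
(18, 72) [0.7379 0.1474 0.03  ]
(737, 38) [ 0.7481 -0.2337  0.03  ]
(766, 390) [ 0.559  -0.2406  0.03  ]
(30, 424) [0.5496 0.1434 0.03  ]
s bell [ 0.4426  0.2412 -0.0037] 0.97
t bell [ 0.4356 -0.4334  0.0014] 0.67
s bay_carabiner [0.6358 0.0031 0.0047] 0.8
t bay_carabiner [0.635  0.0009 0.0015] 0.66
s bay_bell [ 0.6407 -0.0891  0.0057] 0.72
t bay_bell [ 0.6409 -0.0959  0.0053] 0.61
s bay_key [0.6355 0.0936 0.0123] 0.96
t bay_key [0.6378 0.0931 0.0055] 0.89
s bay_glasses [ 0.6486 -0.1879  0.0056] 0.96
t bay_glasses [ 0.6435 -0.1873  0.0055] 0.9
```

View pics/two.png

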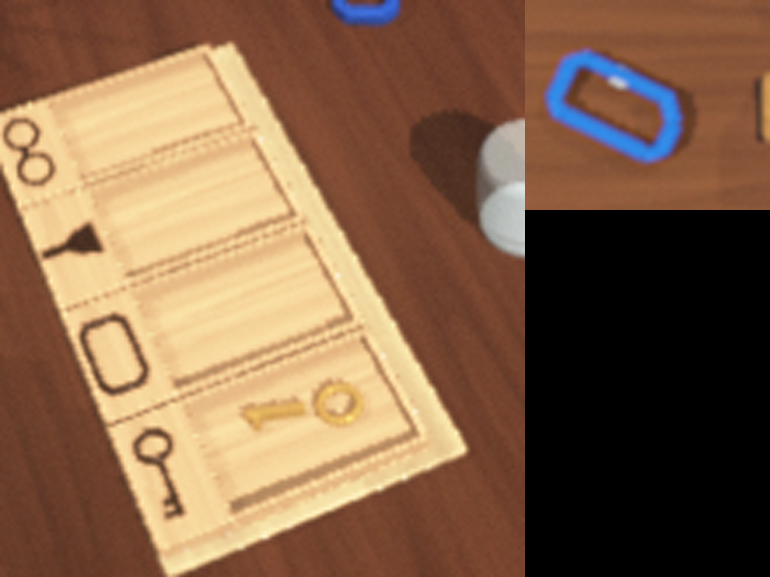

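The wall tops are consistent with z = 14 mm, and the enlarged crop confirms the small ring at (436,260) is the target. Now the move numbers.

```bash
cat >> h.py <<'E'
def rel(x,y,z,yawdeg,base=None):
    from scipy.spatial.transform import Rotation as Ro
    o=robot.get_obs(); rpy=np.array(o["ee_rot"]); R=Ro.from_euler("xyz",rpy).as_matrix()
    d=R.T@(np.array([x,y,z])-o["tool_pos"])*1000
    # turn about tool z (down) = -yaw change
    y0=np.degrees(np.arctan2(R[1,0],R[0,0])); tr=-(yawdeg-y0); tr=(tr+90)%180-90
    print("pos",np.round(o["tool_pos"],4),"rpy",np.round(np.degrees(rpy),2),"w",o["width"],"t",o["time"],"j",np.round(o["joint_positions"],2),"F",np.round(o["wrist_force"],1))
    print("shift",np.round(d,1),"turn",round(tr,2))
E
python3 -c "
from h import *
rel(.445,-.264,.1,62);rel(.445,-.264,.006,62)"
```

```text
pos [ 0.2421 -0.4939  0.2055] rpy [179.99   0.    26.12] w 0.0942650859596973 t 1.9 j [-1.22  0.09  1.37 -0.    1.68 -0.1 ] F [ 1.2 -0.2  0.7]
shift [ 283.4 -117.1  105.5] turn -35.88
pos [ 0.2421 -0.4939  0.2055] rpy [179.99   0.    26.12] w 0.0942650859596973 t 1.9 j [-1.22  0.09  1.37 -0.    1.68 -0.1 ] F [ 1.2 -0.2  0.7]
shift [ 283.4 -117.1  199.5] turn -35.88
```

Call:
step_arm:
  series:
    - [0.5,60,-25,0,-10]
    - [0.5,115,-48,10,-20]
    - [0.5,170,-70,40,-30]
    - [0.5,225,-93,70,-36]
    - [0.5,283,-117,105,-36]
    - [0.5,283,-117,105,-36]
    - [0.5,283,-117,105,-36]

```text
time: 2.78
tool_pos: [0.4447, -0.2639, 0.1001]
ee_rot: [-3.14, 0.001, 1.086]
wrist_force: [-0.4, 0.1, -0.1]
width: 0.0706
```

Run:
```python
from h import *
from meas import rings
p=cams.snapshot("scene"); rings(p)
im=cv2.cvtColor(np.asarray(p["pixels"]),cv2.COLOR_RGB2BGR)
t=cams.snapshot("top"); rings(t); tm=cv2.cvtColor(np.asarray(t["pixels"]),cv2.COLOR_RGB2BGR)
# bell handle from top: bell tip
o=np.zeros((560,800,3),'u1')
o[:,:400]=cv2.resize(im[110:250,250:350],(400,560),interpolation=2)
o[:280,400:]=cv2.resize(tm[225:295,385:485],(400,280),interpolation=2)
o[280:,400:680]=cv2.resize(tm[230:300,185:255],(280,280),interpolation=2)
cv2.imwrite("pics/v1.png",o)
rel(.445,-.264,.006,62)
```

```text
px [300.1571 179.0143] ctr 446.5352478027344 -257.436279296875 L,W 96.99005126953125 49.324989318847656 long axis yaw 62.7076530456543
px [241.7368 163.7053] ctr 565.685791015625 -386.460205078125 L,W 125.64461517333984 78.99415588378906 long axis yaw 20.770517349243164
px [342.3023 154.907 ] ctr 296.9728698730469 -303.8218994140625 L,W 132.59996032714844 71.49340057373047 long axis yaw 41.01994323730469
px [455.9492 306.661 ] ctr 335.2475280761719 -308.69305419921875 L,W 69.26417541503906 24.148216247558594 long axis yaw 57.92440414428711
px [425.8916 254.4819] ctr 456.3781433105469 -244.70431518554688 L,W 49.36592102050781 42.98553466796875 long axis yaw 151.28087997436523
px [485.3411 195.8992] ctr 594.5647583007812 -394.9529724121094 L,W 100.06890869140625 64.49371337890625 long axis yaw 71.56969451904297
pos [ 0.4447 -0.2658  0.1017] rpy [179.89   0.07  62.06] w 0.07013068746830269 t 2.875 j [-0.65  0.06  1.61 -0.    1.47 -0.16] F [0.3 0.3 0.1]
shift [ 1.9 -0.7 95.7] turn 0.06
```

View pics/v1.png

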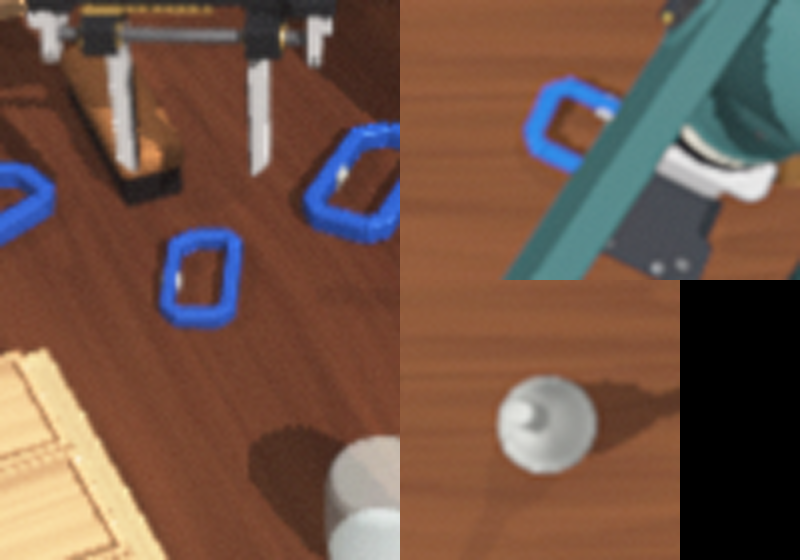

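The fingers straddle the small ring in the scene view, which is at crop (200,280), and the jaws are aligned with its bars. Descending and gripping.

Call:
step_arm:
  series:
    - [0.5,0,0,30,0]
    - [0.5,0,0,60,0]
    - [0.5,0,0,82,0]
    - [0.5,0,0,94,0]
    - [0.5,0,0,94,0]
    - [-0.4,0,0,94,0]
    - [-0.4,0,0,94,0]
    - [-0.4,0,0,94,0]
    - [-0.4,0,0,94,0]

```text
time: 4.0
tool_pos: [0.4453, -0.2647, 0.0075]
ee_rot: [3.14, 0.001, 1.084]
wrist_force: [-0.7, 0.1, 4.1]
width: 0.0495
```

Call:
step_arm:
  series:
    - [-0.4,0,0,-20,0]
    - [-0.4,0,0,-60,0]
    - [-0.4,0,0,-90,0]
    - [-0.4,0,0,-90,0]

```text
time: 4.5
tool_pos: [0.4463, -0.2653, 0.099]
ee_rot: [3.136, 0.001, 1.084]
wrist_force: [-0.1, -0.8, -0.9]
width: 0.0492
```

Run:
```python
from h import *
p=cams.snapshot("scene")
im=cv2.cvtColor(np.asarray(p["pixels"]),cv2.COLOR_RGB2BGR)
cv2.imwrite("pics/v2.png",cv2.resize(im[80:220,230:370],None,fx=4,fy=4,interpolation=2))
rel(.639,0,.06,1.5)
```

```text
pos [ 0.4451 -0.2644  0.0968] rpy [1.799e+02 2.000e-02 6.212e+01] w 0.04968026758449616 t 4.55 j [-0.65  0.06  1.62 -0.    1.46 -0.16] F [-0.8 -0.2 -0.4]
shift [324.4  47.7  36.8] turn 60.62
```

View pics/v2.png

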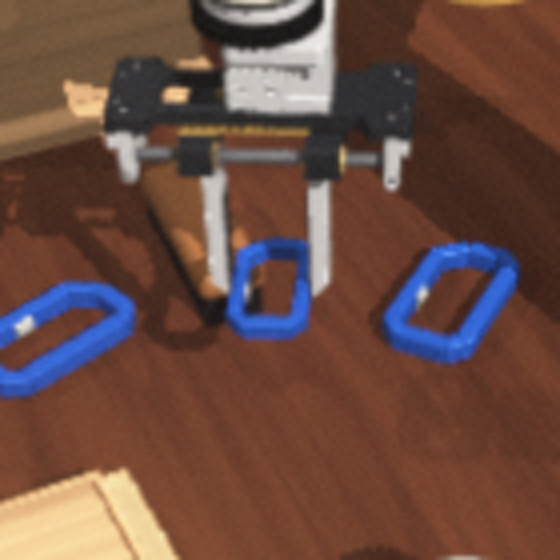

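The carabiner is held level across its bars. Carrying it over the carabiner bay.

Call:
step_arm:
  series:
    - [-0.4,54,8,0,10]
    - [-0.4,108,16,0,20]
    - [-0.4,162,24,0,30]
    - [-0.4,216,32,0,40]
    - [-0.4,270,40,0,50]
    - [-0.4,310,46,18,60]
    - [-0.4,324,48,37,60.5]
    - [-0.4,324,48,37,60.5]
    - [-0.4,324,48,37,60.5]

```text
time: 5.68
tool_pos: [0.6378, -0.0017, 0.0589]
ee_rot: [3.141, 0.002, 0.028]
wrist_force: [0.3, -0.2, -0.4]
width: 0.0497
```

Run:
```python
from h import *
p=cams.snapshot("scene")
im=cv2.cvtColor(np.asarray(p["pixels"]),cv2.COLOR_RGB2BGR)
c=cv2.resize(im[160:340,185:345],None,fx=3.2,fy=3.2,interpolation=2)
cv2.imwrite("pics/v3.png",c)
rel(.639,0,.012,1.5)
for z in(0,.012,.06): print(proj(p,[.639,0,z]))
t=cams.snapshot("top"); print("bell foot top",unproj(t,221.5,265.8,0.003),"tip",unproj(t,185+123/4,230+134/4,.098))
for n,q in(("s",p),("t",t)):
    for r in models.pinpoint(q,"bell")[:2]: print(n,r)
```

```text
pos [ 0.6383 -0.0018  0.0598] rpy [179.97  -0.     1.56] w 0.049213278693458526 t 5.725 j [-0.09  0.35  1.35 -0.    1.44  1.45] F [-1.   0.8 -0.2]
shift [ 0.8 -1.8 47.8] turn 0.06
[265.01067554 276.64070124]
[264.43420864 273.40702327]
[262.02136008 259.83169716]
bell foot top [0.44344852 0.24107882 0.003     ] tip [0.44178205 0.23955576 0.098     ]
s {'position': [0.441, 0.245, -0.0025], 'p': 0.69}
s {'position': [0.6357, 0.0015, 0.0052], 'p': 0.69}
t {'position': [0.4471, 0.2409, -0.0001], 'p': 0.65}
```

View pics/v3.png

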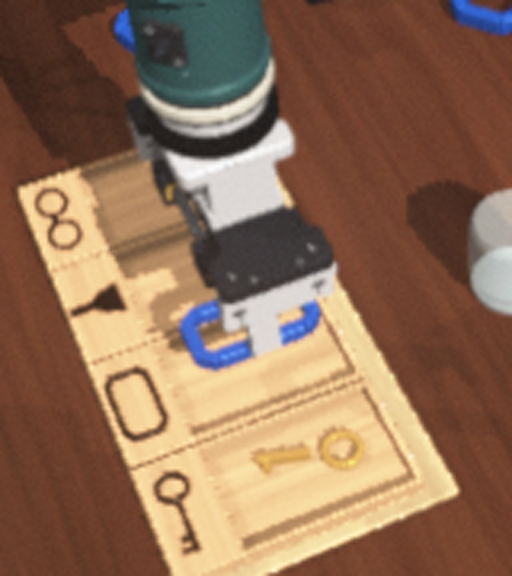

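Call:
step_arm:
  series:
    - [-0.4,0,-1,25,0]
    - [-0.4,0,-1,40,0]
    - [-0.4,0,-1,46,0]
    - [-0.4,0,-1,46,0]
    - [0.17,0,-1,46,0]
    - [0.17,0,-1,46,0]
    - [0.17,0,-1,46,0]

```text
time: 6.75
tool_pos: [0.6385, 0.0006, 0.0131]
ee_rot: [3.142, 0.0, 0.028]
wrist_force: [-0.0, -0.1, -0.2]
width: 0.055
```

Call:
step_arm:
  series:
    - [0.17,0,0,-15,0]
    - [0.17,0,0,-60,0]
    - [0.17,0,0,-110,0]
    - [0.17,-40,0,-140,0]
    - [0.17,-100,-40,-140,0]
    - [0.17,-140,-90,-140,0]
    - [0.17,-140,-90,-140,0]

```text
time: 7.62
tool_pos: [0.4943, 0.0887, 0.155]
ee_rot: [-3.141, -0.002, 0.031]
wrist_force: [-0.1, 0.2, 0.2]
width: 0.055
```

Run:
```python
from h import *
from meas import rings
p=cams.snapshot("scene");rings(p,.016,100);t=cams.snapshot("top");rings(t,.016,100)
im=cv2.cvtColor(np.asarray(p["pixels"]),cv2.COLOR_RGB2BGR)
tm=cv2.cvtColor(np.asarray(t["pixels"]),cv2.COLOR_RGB2BGR)
o=np.zeros((510,800,3),'u1'); o[:,:450]=cv2.resize(im[170:340,190:340],None,fx=3,fy=3,interpolation=2)
o[:300,450:]=cv2.resize(tm[125:225,280:397],(350,300),interpolation=2)
cv2.imwrite("pics/v4.png",o)
rel(.443,.242,.15,1.5);rel(.443,.242,.055,1.5)
```

```text
px [264.1304 272.9783] ctr 638.2990112304688 0.9164905548095703 L,W 86.3792953491211 51.62801742553711 long axis yaw 1.5385998487472534
px [241.6392 163.3299] ctr 567.0693359375 -381.0451965332031 L,W 124.11673736572266 76.41830444335938 long axis yaw 20.426204681396484
px [457.2564 323.2991] ctr 296.8793640136719 -307.85992431640625 L,W 121.042724609375 67.74380493164062 long axis yaw 40.6515007019043
px [485.9531 207.25  ] ctr 566.5387573242188 -389.86676025390625 L,W 120.06785583496094 69.28085327148438 long axis yaw 20.104736328125
px [321.3261 180.5652] ctr 641.0820922851562 0.9047603607177734 L,W 85.0908203125 47.60403823852539 long axis yaw 178.49110412597656
pos [0.4961 0.0874 0.1548] rpy [179.98  -0.14   1.73] w 0.054849034846396374 t 7.725 j [ 0.06 -0.    1.56 -0.    1.58  1.6 ] F [0.3 0.1 0.6]
shift [ -48.5 -156.1    4.6] turn 0.23
pos [0.4961 0.0874 0.1548] rpy [179.98  -0.14   1.73] w 0.054849034846396374 t 7.725 j [ 0.06 -0.    1.56 -0.    1.58  1.6 ] F [0.3 0.1 0.6]
shift [ -48.7 -156.2   99.6] turn 0.23
```

View pics/v4.png

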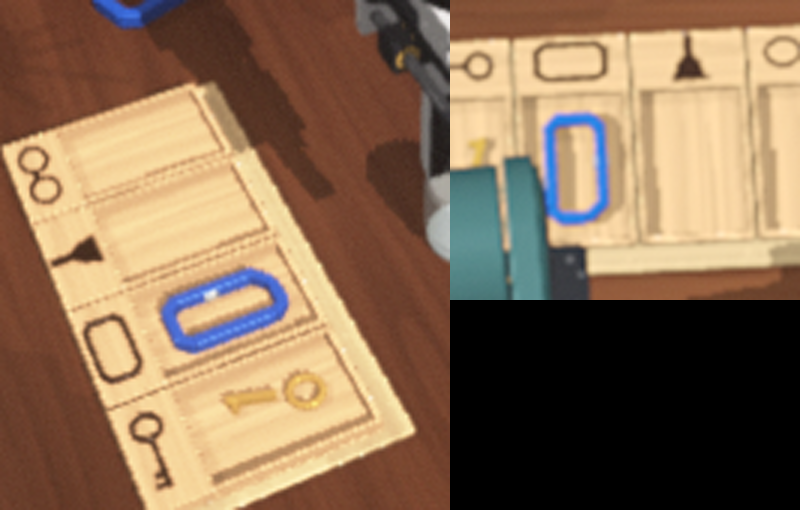

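The carabiner lies flat in its bay, parallel to the walls (top crop (576,168)). Moving above the bell.

Call:
step_arm:
  series:
    - [0.17,-12,-40,0,0]
    - [0.17,-24,-80,0,0]
    - [0.17,-36,-120,4,0]
    - [0.17,-49,-155.5,4,0]
    - [0.17,-49,-155.5,4,0]
    - [0.17,-49,-155.5,4,0]

```text
time: 8.48
tool_pos: [0.4441, 0.2399, 0.1495]
ee_rot: [3.141, -0.001, 0.027]
wrist_force: [-0.7, 0.7, -0.7]
width: 0.055
```

Run:
```python
from h import *
p=cams.snapshot("scene")
im=cv2.cvtColor(np.asarray(p["pixels"]),cv2.COLOR_RGB2BGR)
for a in ([.443,.242,0],[.443,.242,.1]): 
    q=proj(p,a); print(q)
q0=(330,210)
c=cv2.resize(im[210:390,310:490],None,fx=3.3,fy=3.3,interpolation=2)
for a in ([.443,.242,0],[.443,.242,.1]): cv2.circle(c,tuple(((proj(p,a)-[310,210])*3.3).astype(int)),3,(0,0,255),-1)
cv2.imwrite("pics/v5.png",c)
rel(.443,.242,.055,1.5)
```

```text
[397.13095029 331.24718804]
[403.98095984 304.38494902]
pos [0.444  0.2396 0.1495] rpy [ 1.7995e+02 -3.0000e-02  1.5200e+00] w 0.05525237537625036 t 8.525 j [ 0.38  0.    1.57 -0.    1.57  1.93] F [-0.1  0.8 -0.4]
shift [-1.  -2.5 94.5] turn 0.02
```

View pics/v5.png

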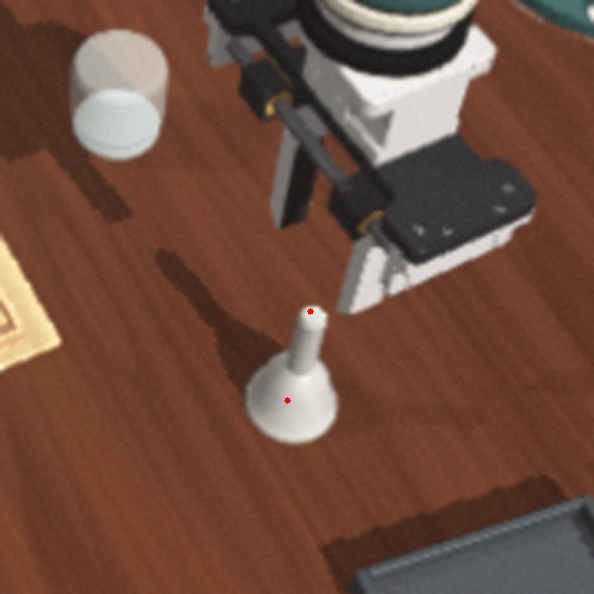

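The bell is at crop (292,398) with its handle tip at (313,312). Both predicted points match to about 1 px. Descending to grip the handle.

Call:
step_arm:
  series:
    - [0.17,-0.5,-1.5,25,0]
    - [0.17,-0.5,-1.5,55,0]
    - [0.17,-0.5,-1.5,80,0]
    - [0.17,-0.5,-1.5,94,0]
    - [0.17,-0.5,-1.5,94,0]
    - [-1,-0.5,-1.5,94,0]
    - [-1,-0.5,-1.5,94,0]
    - [-1,-0.5,-1.5,94,0]
    - [-1,-0.5,-1.5,94,0]
    - [-1,-0.5,-1.5,94,0]

```text
time: 9.78
tool_pos: [0.4424, 0.2423, 0.0558]
ee_rot: [-3.142, -0.001, 0.028]
wrist_force: [0.6, 0.0, 1.1]
width: 0.0156
```

```bash
python3 -c "
from h import *
rel(.443,.242,.055,1.5); rel(.641,-.0945,.19,1.5)"
```

```text
pos [0.4424 0.2423 0.0558] rpy [-1.80e+02 -3.00e-02  1.62e+00] w 0.015619524222022537 t 9.775 j [ 0.39  0.07  1.7  -0.    1.38  1.93] F [0.6 0.  1.1]
shift [0.6 0.4 0.8] turn 0.12
pos [0.4424 0.2423 0.0558] rpy [-1.80e+02 -3.00e-02  1.62e+00] w 0.015619524222022537 t 9.775 j [ 0.39  0.07  1.7  -0.    1.38  1.93] F [0.6 0.  1.1]
shift [ 189.1  342.3 -134.1] turn 0.12
```

Grip confirmed: the width is 15.6 mm on a 16 mm handle. Lifting and carrying gently.

Call:
step_arm:
  series:
    - [-1,0,0,-8,0]
    - [-1,0,0,-30,0]
    - [-1,0,0,-60,0]
    - [-1,10,15,-90,0]
    - [-1,28,48,-100,0]
    - [-1,46,83,-100,0]
    - [-1,65,118,-100,0]
    - [-1,84,153,-100,0]
    - [-1,103,188,-100,0]
    - [-1,122,223,-100,0]
    - [-1,141,258,-100,0]
    - [-1,160,292,-100,0]
    - [-1,176,320,-95,0]
    - [-1,186,336,-80,0]
    - [-1,189,342,-60,0]
    - [-1,189,342,-45,0]
    - [-1,189,342,-45,0]
    - [-1,189,342,-45,0]

```text
time: 12.02
tool_pos: [0.6409, -0.0935, 0.101]
ee_rot: [3.142, -0.001, 0.029]
wrist_force: [0.3, 0.0, -0.7]
width: 0.0156
```

Run:
```python
from h import *
p=cams.snapshot("scene")
im=cv2.cvtColor(np.asarray(p["pixels"]),cv2.COLOR_RGB2BGR)
cv2.imwrite("pics/v6.png",cv2.resize(im[130:310,180:340],None,fx=3.3,fy=3.3,interpolation=2))
rel(.641,-.0945,.06,1.5)
```

```text
pos [ 0.6412 -0.0936  0.1016] rpy [ 1.7998e+02 -1.0000e-01  1.6700e+00] w 0.0159236256263907 t 12.075 j [-0.23  0.34  1.28  0.    1.52  1.31] F [-0.7  0.3 -0.8]
shift [-0.3  0.8 41.6] turn 0.17
```

View pics/v6.png

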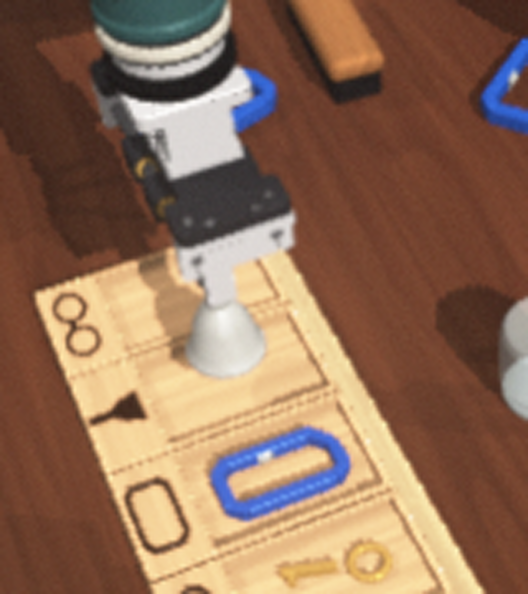

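The bell hangs upright over its bay, at crop (226,340). Lowering until it touches.

Call:
step_arm:
  series:
    - [-1,0,0,15,0]
    - [-1,0,0,28,0]
    - [-1,0,0,35,0]
    - [-1,0,0,38,0]
    - [-1,0,0,39,0]
    - [-1,0,0,40,0]
    - [-1,0,0,40,0]

```text
time: 12.95
tool_pos: [0.64, -0.094, 0.0657]
ee_rot: [3.142, 0.0, 0.028]
wrist_force: [-9.3, 2.5, 18.9]
width: 0.0155
```

Call:
step_arm:
  series:
    - [-1,0,0,1,0]
    - [-1,0,0,1,0]

```text
time: 13.2
tool_pos: [0.6401, -0.094, 0.0657]
ee_rot: [3.141, -0.0, 0.028]
wrist_force: [-10.5, 2.5, 21.1]
width: 0.0158
```

Contact came about 6 mm early and with side force. I'll ease off and look before releasing.

Call:
step_arm:
  series:
    - [-1,0,0,-3,0]
    - [-1,0,0,-5,0]
    - [-1,0,0,-5,0]

```text
time: 13.58
tool_pos: [0.6408, -0.0942, 0.0657]
ee_rot: [-3.142, -0.0, 0.028]
wrist_force: [-3.5, 2.0, 7.1]
width: 0.0153
```

Run:
```python
from h import *
p=cams.snapshot("scene");t=cams.snapshot("top")
im=cv2.cvtColor(np.asarray(p["pixels"]),cv2.COLOR_RGB2BGR)
tm=cv2.cvtColor(np.asarray(t["pixels"]),cv2.COLOR_RGB2BGR)
o=np.zeros((560,800,3),'u1'); o[:,:480]=cv2.resize(im[190:302,195:291],(480,560),interpolation=2)
o[:320,480:]=cv2.resize(tm[130:230,310:410],(320,320),interpolation=2)
cv2.imwrite("pics/v7.png",o); print(robot.get_obs()["tool_pos"],robot.get_obs()["wrist_force"])
```

```text
[ 0.64082369 -0.09419503  0.06569082] [-3.08001008  0.24719381  8.34718433]
```

View pics/v7.png

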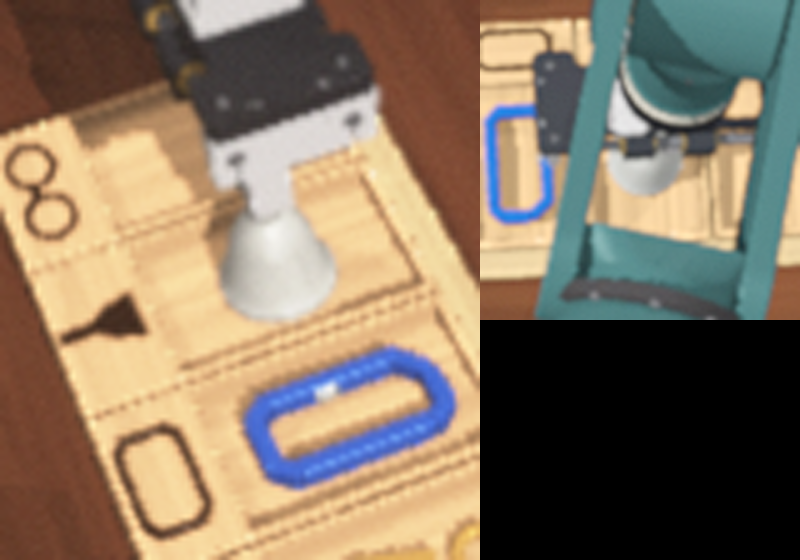

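The bell stands upright on the floor inside its bay, with its foot at crop (278,290). Its underside is about 10 mm up, so the tidy sits on a base plate roughly 6 mm thick, which is the strip seen earlier. Now unloading the remaining push.

Call:
step_arm:
  series:
    - [-1,0,0,-1.5,0]
    - [-1,0,0,-2.5,0]
    - [-1,0,0,-2.5,0]
    - [-1,0,0,-2.5,0]

```text
time: 14.18
tool_pos: [0.6406, -0.0943, 0.0662]
ee_rot: [-3.141, 0.001, 0.028]
wrist_force: [-0.9, -1.1, -1.7]
width: 0.0157
```

Call:
step_arm:
  series:
    - [-1,0,0,0.6,0]
    - [-1,0,0,0.6,0]
    - [-1,0,0,0.6,0]

```text
time: 14.55
tool_pos: [0.6409, -0.0943, 0.0664]
ee_rot: [3.141, -0.0, 0.028]
wrist_force: [-0.9, 0.7, -1.3]
width: 0.0159
```

Call:
step_arm:
  series:
    - [-1,0,0,0.7,0]
    - [-1,0,0,0.7,0]
    - [-1,0,0,0.7,0]

```text
time: 14.92
tool_pos: [0.6409, -0.0943, 0.0657]
ee_rot: [3.141, -0.0, 0.028]
wrist_force: [-0.1, 0.8, -1.0]
width: 0.0157
```

Call:
step_arm:
  series:
    - [-1,0,0,0.6,0]
    - [-1,0,0,0.6,0]
    - [-1,0,0,0.6,0]

```text
time: 15.3
tool_pos: [0.641, -0.0943, 0.0657]
ee_rot: [3.141, -0.001, 0.028]
wrist_force: [-0.5, -0.5, 1.7]
width: 0.0158
```

In light contact now (force sign flipped). Opening, rising straight up and clearing away.

Call:
step_arm:
  series:
    - [-0.6,0,0,0,0]
    - [-0.2,0,0,0,0]
    - [0.1,0,0,0,0]
    - [0.1,0,0,0,0]
    - [0.1,0,0,-20,0]
    - [0.1,0,0,-60,0]
    - [0.1,0,0,-110,0]
    - [0.1,-40,0,-130,0]
    - [0.1,-90,0,-130,0]
    - [0.1,-140,40,-130,0]
    - [0.1,-190,90,-130,0]
    - [0.1,-240,140,-130,0]
    - [0.1,-280,190,-130,0]
    - [0.1,-280,190,-130,0]

```text
time: 17.05
tool_pos: [0.3643, -0.2946, 0.1972]
ee_rot: [3.139, -0.002, 0.024]
wrist_force: [0.7, 0.2, -0.3]
width: 0.0518
```

Run:
```python
from h import *
from meas import rings
p=cams.snapshot("scene");t=cams.snapshot("top");rings(t,.022,60)
im=cv2.cvtColor(np.asarray(p["pixels"]),cv2.COLOR_RGB2BGR)
tm=cv2.cvtColor(np.asarray(t["pixels"]),cv2.COLOR_RGB2BGR)
o=np.zeros((560,800,3),'u1'); o[:,:480]=cv2.resize(im[160:342,180:336],(480,560),interpolation=2)
o[:320,480:]=cv2.resize(tm[130:230,310:410],(320,320),interpolation=2)
o[320:,480:]=cv2.resize(tm,(320,240))
cv2.imwrite("pics/v8.png",o)
for n,q in(("s",p),("t",t)):
  for l in("bell","carabiner","jar"):
    for r in models.pinpoint(q,l)[:2]: print(n,l,np.round(r["position"],3),r["p"])
print(robot.get_obs()["time"])
```

```text
px [469.5059 336.2941] ctr 267.64117431640625 -331.9548034667969 L,W 67.53661346435547 41.635894775390625 long axis yaw 132.54417419433594
px [438.9388 312.4082] ctr 323.7959899902344 -262.7090759277344 L,W 54.25178909301758 23.673547744750977 long axis yaw 169.66143798828125
px [485.9531 207.2344] ctr 565.7673950195312 -388.09405517578125 L,W 119.77631378173828 69.5466079711914 long axis yaw 20.645931243896484
px [321.5604 180.3846] ctr 639.4535522460938 -0.9198722839355469 L,W 84.50260925292969 45.230281829833984 long axis yaw 1.8251407146453857
s bell [ 0.638 -0.095  0.008] 0.84
s carabiner [ 0.293 -0.306  0.002] 0.98
s carabiner [ 0.569 -0.393 -0.001] 0.9
s jar [ 0.442  0.    -0.   ] 0.77
s jar [0.629 0.084 0.012] 0.6
t bell [ 0.643 -0.093  0.011] 0.57
t bell [0.689 0.387 0.001] 0.19
t carabiner [0.642 0.003 0.01 ] 0.93
t carabiner [0.639 0.09  0.005] 0.7
t jar [ 0.443  0.002 -0.002] 0.62
17.45
```

View pics/v8.png

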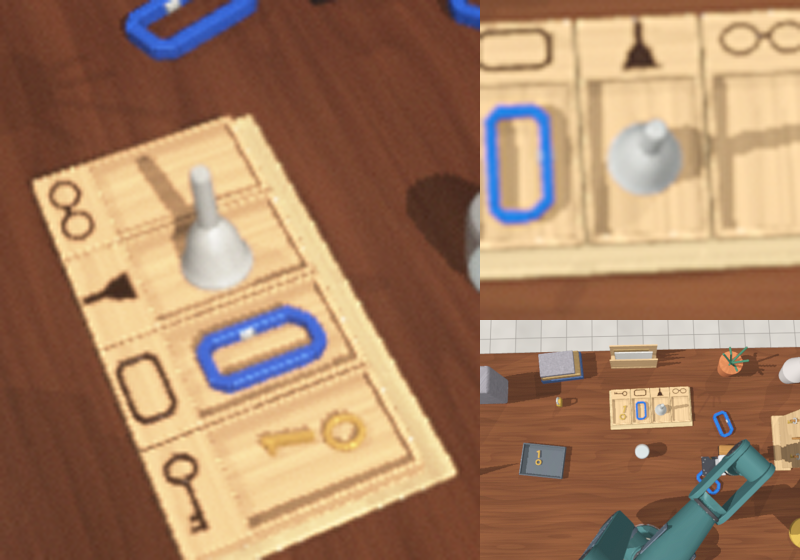

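The final view shows the bell upright in its bay (crop (217,255)) and the carabiner flat in its own (crop (262,347)). The bystanders have not moved and the arm is clear, so I'm handing in.

```bash
python3 -c "
from h import *
print(robot.close_job())"
```

```text
the job is handed in; nothing more can be done
None
```

I put both things in the bays that bear their pictures and handed the job in at about 17.5 s of the 61 s allowed. Carabiner first: I took the 90 x 50 mm one, not either of the two larger look-alikes (about 121 x 69 mm). It lies flat in its bay. The bell then went down onto its floor until it just touched, and I released it upright.

- **Final pictures:** both things are in place within a few mm of the bay centres, judged from the camera measurements. In what could be seen, nothing else had moved and the arm was clear. The arm partly hid one of the large carabiners in the last top view, but the scene camera placed it where it had been.
- **What disagreed:** the bell touched the floor about 6 mm earlier than I planned. The tidy appears to stand on a base plate about 6 mm thick, so the first contact pressed at about 21 N (23 N with the side force). I eased that off to under 2 N before opening the gripper.
- **Detector misses:** the networks sometimes named the wrong object (for example, a bell at the brush or the padlock). I went by the pictures and the measured sizes instead.

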